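# Lock the stock tray for transport

### The arm

A 7-joint arm with a two-finger parallel gripper is mounted at the origin on the work surface. World frame = base frame: x ahead of the robot, y to its left, z up, the work surface at z = 0. Lengths are in m, angles in rad, forces in N, time in s.
With the tool pointing down it reaches from about 0.35 to 0.9 m from the base axis. Payload 8.1 kg.
Tool frame: the origin (TCP) lies on the centre line of the jaws, within the pads' length; the fingertips stand 19 mm ahead of it and the grasp point (between the pads) is the TCP; z points along the fingers, y is the direction in which the jaws open and shut (so a half turn about z gives the same grasp; the last joint's range is limited). The gripper opens to 92 mm and grips with 3 to 60 N. Pads are 19 mm wide; open, the fingers measure 130 mm over their backs; the gripper's body (75 mm by 190 mm) begins 47 mm behind the grasp point.
Start: joints at [-1.348, 0.434, 0.025, 1.573, -0.012, 1.134, -0.075], TCP at [0.2, 0.592, 0.246] pointing down, gripper open.
Joint ranges: [-2.62, 2.62], [-0.44, 2.09], [-1.27, 1.32], [0.08, 2.57], [-1.32, 4.46], [0.12, 2], [-2.74, 2.74]. Speed limits (rad/s): [2.22, 2.22, 3.01, 3.01, 3.14, 3.14, 3.14].

### API

Orientations are given as a rotation vector (axis times angle).
In Python, from cell import monitor, imaging, workorder, outline_of gives the robot as it stands.
- The arm moves only by the tool move_arm, never from a script. Its argument "series" is a list of rows, each a list of 6 numbers: the shift along the world's x, y, z in cm, then the turn, a rotation vector about the world's x, y, z in degrees. A call has 1 to 8 rows; each row shifts and turns the commanded pose from where the row before left it; what a row does not reach is not made up. A row lasts 1/10 s, in which the tool goes at most 50 mm and 8.59 degrees, less where a joint would pass 70% of its speed; a pose out of reach is approached as far as the arm can. A call with a gripper value outside its range is refused whole. "grip" is the opening, from 0 (shut) to 1 (fully open), set as the call begins (left out, the last holds). The fingers move at their own pace and stop on an object; "force" is the grip in N (left out, the last holds). Time passes only in rows, so rows that do not move let the fingers close. It gives the time, the measured TCP pose, the force and the opening at its end, in the units of the state.
- monitor.observe(): the state, without advancing time (a new reading comes with each control period).
- imaging.get_image(name): name is "side" or "top" or "wrist"; returns a dict with "color" (420x560x3 uint8, red, green, blue), "fx", "fy", "cx", "cy" (pixels), "dist_coeffs" ([k1, k2, p1, p2, k3] as OpenCV has them; the pictures are not rectified), "rvec" (rotation vector, rad) and "tvec" (3), from world to camera coordinates, as OpenCV has them; the wrist camera has in their place "mount" (4x4, takes a point from camera to tool coordinates, whose origin is the TCP and whose axes are the flange's). Camera axes: x right, y down, z forward; pixel columns grow to the right and rows downward; lengths in m; the calibration is good to about 2 mm. A picture is of the moment at which its call begins: read the wrist's pose just before it. There is no depth.
- workorder.sign_off(): hands the job in, once; it reports no verdict.
Trained networks look in the newest picture that a camera, given by its name, has taken for a name from the list of things; names that differ only in an ending like _2 or _b are one class to them, and where a whole thing is asked for, a point or a joint stands for the part that bears it (a point fixed in the world has none). Each returns a list of dicts, best first, with "p" (0 to 1); they miss things now and then, are a little off and sometimes report something else, mostly with a low value. They report only what shows in the picture. A call takes as long as a camera call. They do not tell look-alikes from the thing itself.
- outline_of(camera, thing): "mask" (420x560 bool, what is visible of it) and "rect" ([left, top, width, height] in pixels, round what is visible of it).
The state is a dict: "clock": time; "joints": joint angles; "dq": joint speeds; "joint_efforts": joint torques, N m; "position": TCP position; "ee_rot": TCP orientation; "force": force on the tool from outside, world axes, zero at the start; "ft_torque": the same for the moment, N m; "width": opening from 0.0 (shut) to 1.0 (fully open).
Only numpy, scipy, OpenCV 4.12 (cv2) and the standard library are available. Lean on these libraries where they do the work, as an engineer would, in place of code of your own. Each camera call takes 0.05 s, during which the arm holds its last target. There are 200 camera calls.

### The job

Make the mobile picking bench ready to roll: push the low blue stock tray fully home under the rack's shelf without anything touching the shelf board above it, its two cartons staying upright in it. Then take the red T-handled locking pin from its holder, put it through the eye in the tray's front lug and feel about with its tip for the hidden socket in the deck below, until the pin drops in and its collar lies flat on the lug; let go of it there and leave everything else where it stands.

Things in the scene. Friction and masses are not known exactly. Their poses are not given: they have to be found in the camera images.
- rack: White angle-post rack on the deck (thick black board, top 50 mm above the bench). +x: into the bay, the way the tray is pushed; z up. Origin: on the deck surface in front of the bay, below the eye's centre when the tray is fully home. Along x: front posts (204 mm apart) and board edge at 121 mm, 24 mm high guides splayed from 145 mm, straight and 154 mm apart from 185 mm, back stop at 255 mm.
- board_edge (a point): Middle of the lower front edge of the shelf board over the bay: 105 mm above the deck. The board is 172 mm deep, 268 mm wide, and carries cardboard pick bins set back 35 mm from its front edge, their tops 187 mm above the deck. Axes as the rack's.
- tray_front (a point): Low blue stock tray (loose, about 0.6 kg, slides on the deck): this point is mid-width in its front wall (10 mm thick, 55 mm high), 40 mm above the underside, 15 mm below the wall's top. x points into the tray, to its back; z up. The tray is 150 mm wide, reaches 5 mm ahead of this point and 205 mm behind it; other walls 50 mm high. Over 45 mm of floor behind the front wall is free of goods.
- tray_eye (a point): Centre of the 44 mm round eye in the flat steel lug in front of the tray, at the lug's top face, 50 mm ahead of tray_front; axes as there. Lug: 10 mm thick, flat on the deck, 90 mm wide, ends 40 mm ahead of the eye's centre. The deck's blind socket (23 mm bore, 40 mm deep) is hidden by the tray; with the tray home it is under the eye, within 8 mm of the rack's origin, just where is unknown.
- pin_grip (a point): Centre of the red T-handle bar of the locking pin (80 mm along its x, 20 mm along its y, 24 mm high; z up along the pin). Below the bar: a steel neck 18 mm thick and 31 mm long, the collar, then the shank. The pin weighs about 0.25 kg and is 108 mm long; its tip is 96 mm below this point. It starts upright in its holder.
- pin_collar (a point): Underside centre of the pin's round collar (66 mm diameter, 6 mm thick), 48 mm below point pin_grip. The shank below it is 20 mm thick and 48 mm long, its end bevelled 2 mm. With the pin home in the socket the collar lies on the lug, 60 mm above the bench, the tip 38 mm below the deck's top. z along the pin, up.
- holder_top (a point): Top centre of the pin's parking holder, a steel tube 52 mm in diameter on a yellow foot fixed to the deck beside the tray: 55 mm above the deck, with a 23 mm bore 49 mm deep. The pin's collar rests on it at the start.
- goods_a_mid (a point): Centre of a brown carton with red band standing in the tray, 85 x 56 x 78 mm (its long side along the tray), its top 83 mm above the deck. Rides along with the tray.
- goods_b_mid (a point): Centre of a white carton with green band standing in the tray, 85 x 56 x 78 mm, its top 83 mm above the deck. Rides along with the tray.
- drink_can_mid (a point): Centre of a drink can, 62 mm diameter, 105 mm high, standing on the deck on the other side of the tray from the holder. Leave alone.
- spray_bottle_mid (a point): Centre of a green bottle with yellow label and red cap, 68 mm diameter, 190 mm high, on the bench. Leave alone.
- small_carton_mid (a point): Centre of a closed carton 120 x 90 x 70 mm on the bench. Leave alone.
- tape_roll_mid (a point): Centre of a big roll of brown tape, 110 mm diameter, 48 mm high, on the bench. Leave alone.
- mug_mid (a point): Centre of a blue mug, 82 mm diameter, 92 mm high, on the bench. Leave alone.
- tape_gun_mid (a point): Middle of a tape gun, 170 mm long, 55 mm wide, about 52 mm high, on the bench. Leave alone.
- rack_top: The overhanging shelf board with its bins, as one solid fixed to the rack (same origin and axes as the rack): the thing nothing may touch. Its underside is 105 mm above the deck.
Not all that is in view belongs to the job. What is shaped like the part that bears pin_grip but purple or turquoise is not meant.

How it is judged:
On the way, in this order (a step that is already met when the one before it is completed fails the run):
1. the tray is fully home in the rack, against its back stop (x of tray_eye in the frame of rack between -0.006 and 0.006 m and y of tray_eye in the frame of rack between -0.007 and 0.007 m and z of tray_eye in the frame of rack below 0.014 m), for 0.2 s.
2. the pin has dropped through the eye into the socket, its collar on the lug (height (world z) of pin_collar below 0.064 m and horizontal distance between pin_collar and tray_eye below 0.013 m and angle between pin_collar's own z axis and vertical below 0.09 rad), for 0.2 s.
At the end, for the whole second after the job is handed in: The tray is home (eye within 6 mm of the rack's origin along its x, 7 mm across), flat on the deck; the pin stands upright (0.09 rad) in the socket through the eye, collar on the lug (within 4 mm) and within 13 mm of the eye's centre; both at rest (all of step 1 and all of step 2 and linear speed of each of tray, pin below 0.01 m/s); the robot touches nothing.
It fails at once if the tray, its goods or the robot touch the shelf board above (contact force between any of tray, goods_a, goods_b, the arm, the fingers and rack_top above 1 N).
It fails at once if a carton in the tray is tipped over or leaves the tray (angle between any of goods_a_mid, goods_b_mid's own z axis and vertical above 0.5 rad or horizontal distance between any of goods_a_mid, goods_b_mid and tray_front above 0.2 m).
It fails at once if a bystander (can, bottle, carton, tape roll, mug, tape gun) is moved more than 30 mm or tipped (distance of any of drink_can_mid, spray_bottle_mid, small_carton_mid, tape_roll_mid, mug_mid, tape_gun_mid from where it was at the start of the episode above 0.03 m or angle between any of drink_can_mid, spray_bottle_mid, small_carton_mid, tape_roll_mid, mug_mid, tape_gun_mid's own z axis and vertical above 0.4 rad).
It also fails if it takes over 72 s, if anything falls off the work surface, if the arm or the gripper's body presses on something with over 40 N, if the wrist force passes 120 N, or if a joint passes its speed limit or range.

## Working session

There is one attempt and no reset: what is moved stays moved. The work goes in short steps, Python scripts to look and compute and a tool call to move; the robot and the scene stay as the last step left them, time stands still between calls to the robot, and variables do not carry over. Pictures are saved under pics/ and viewed, about 8 in all and at most 12, crops included, and the job is handed in when it is done.

Besides the shell and the picture viewer there is one more tool, called after ">>>" by a JSON object that holds its "api" and its "payload". move_arm: Moves the arm, as the interface text tells. Its arguments: {"type":"object","properties":{"series":{"type":"array"},"grip":{"type":"number"},"force":{"type":"number"}},"required":["series"]}

```bash
mkdir -p pics; ls
python3 - <<'E'
from cell import monitor, imaging, workorder, outline_of
import cv2,numpy as np
s=monitor.observe();print({k:np.round(v,3).tolist() for k,v in s.items()})
for n in ['side','top']:
    im=imaging.get_image(n);cv2.imwrite(f'pics/{n}0.png',im['color'][:,:,::-1])
    print(n,im['fx'],im['fy'],im['cx'],im['cy'],im['dist_coeffs'],im['rvec'],im['tvec'])
    for t in ['rack','tray_front','tray_eye','pin_grip','holder_top','goods_a_mid','goods_b_mid','drink_can_mid']:
        print(t,[(round(d['p'],2),d['rect']) for d in outline_of(n,t)][:4])
a=cv2.imread('pics/side0.png');b=cv2.imread('pics/top0.png')
E
```

```text
pics
{'clock': 0.0, 'joints': [-1.348, 0.435, 0.025, 1.574, -0.012, 1.134, -0.075], 'dq': [-0.001, -0.002, 0.0, -0.001, -0.002, -0.0, 0.001], 'joint_efforts': [-0.001, -66.785, 0.984, -31.445, -0.061, 0.043, 0.0], 'position': [0.2, 0.592, 0.245], 'ee_rot': [-0.51, -3.1, 0.002], 'force': [0.068, 0.803, -0.333], 'ft_torque': [-0.012, -0.036, -0.036], 'width': 1.001}
side 474.07500414673063 474.07500414673063 273.77633799500194 207.65723565252136 [-0.06905801  0.          0.          0.          0.        ] [ 2.04495739 -0.33565844  0.19100952] [-0.5003078  0.207734   1.2587789]
rack [(0.62, [248.8, 137.4, 90.1, 77.3])]
tray_front [(0.72, [269.8, 193.3, 55.6, 65.4])]
tray_eye [(0.65, [273.5, 196.0, 54.6, 64.7])]
pin_grip [(0.7, [242.0, 206.4, 22.1, 32.5]), (0.7, [217.3, 290.1, 29.9, 45.4]), (0.56, [267.4, 287.2, 37.3, 32.4]), (0.4, [264.4, 301.3, 36.4, 88.4])]
holder_top []
goods_a_mid [(0.77, [276.8, 189.3, 19.7, 36.5])]
goods_b_mid [(0.83, [298.8, 192.0, 18.6, 36.2])]
drink_can_mid [(0.78, [325.2, 204.2, 25.5, 44.3])]
top 535.3318770801238 535.3318770801238 284.1257970438599 211.60396925028317 [-0.04010151  0.          0.          0.          0.        ] [ 2.20443054 -2.15483273  0.10257036] [0.00938121 0.54099907 1.69575611]
rack [(0.83, [179.9, 110.3, 86.1, 110.7])]
tray_front [(0.94, [239.8, 149.4, 104.1, 76.7])]
tray_eye [(0.79, [244.9, 150.5, 97.7, 71.4]), (0.55, [118.5, 169.9, 33.0, 50.8])]
pin_grip [(0.88, [377.9, 272.4, 28.1, 17.7]), (0.83, [296.4, 229.5, 22.2, 21.3]), (0.78, [381.4, 227.7, 17.1, 24.3])]
holder_top [(0.47, [293.3, 225.6, 26.9, 27.0])]
goods_a_mid [(0.56, [254.6, 180.7, 30.7, 21.8])]
goods_b_mid [(0.95, [267.1, 161.7, 34.2, 28.6]), (0.52, [116.7, 170.3, 34.3, 54.6])]
drink_can_mid [(0.62, [307.4, 146.6, 26.0, 28.1])]
```

Run:
```python
import cv2
a=cv2.imread('pics/side0.png');b=cv2.imread('pics/top0.png')
cv2.imwrite('pics/c1.png',cv2.resize(b[100:310,160:440],None,fx=2.85,fy=2.85,interpolation=cv2.INTER_CUBIC))
cv2.imwrite('pics/c2.png',cv2.resize(a[110:350,180:400],None,fx=2.5,fy=2.5,interpolation=cv2.INTER_CUBIC))
```

```text
(no output)
```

View pics/c1.png

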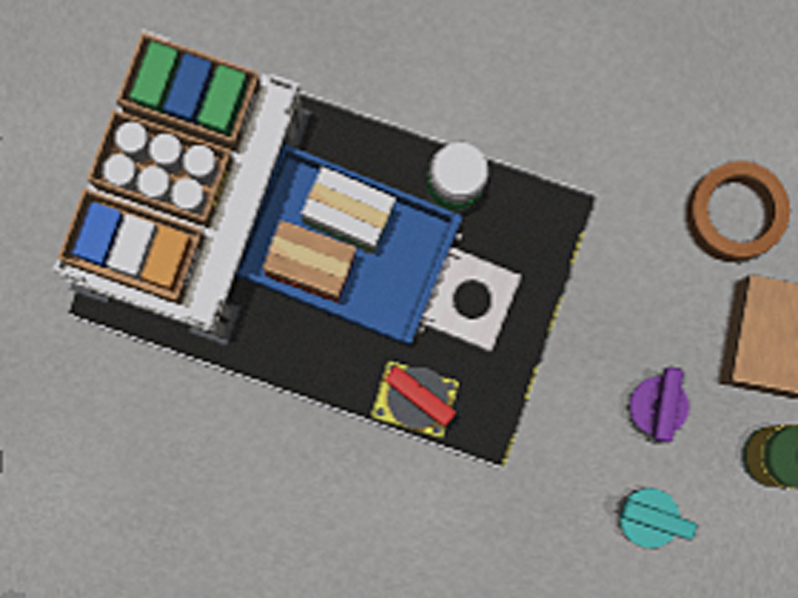

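View pics/c2.png

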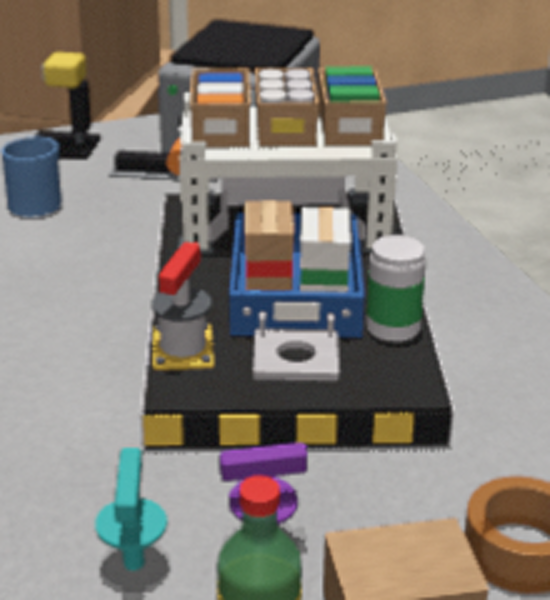

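```bash
cat > h.py <<'E'
from cell import monitor, imaging, workorder, outline_of
import cv2,numpy as np
from scipy.spatial.transform import Rotation as R
def ray(im,px,z):
    """world points at height z for fixed camera image"""
    K=np.array([[im['fx'],0,im['cx']],[0,im['fy'],im['cy']],[0,0,1]])
    u=cv2.undistortPoints(np.array(px,float).reshape(-1,1,2),K,np.array(im['dist_coeffs'])).reshape(-1,2)
    d=np.c_[u,np.ones(len(u))]
    if 'mount' in im:
        s=im['state'];T=np.eye(4);T[:3,:3]=R.from_rotvec(s['ee_rot']).as_matrix();T[:3,3]=s['position']
        T=T@np.array(im['mount']);Rw=T[:3,:3];c=T[:3,3]
    else:
        Rw=R.from_rotvec(np.ravel(im['rvec'])).as_matrix().T;c=-Rw@np.ravel(im['tvec'])
    d=d@Rw.T
    return c+d*((np.asarray(z)-c[2])/d[:,2])[:,None]
def wrist():
    s=monitor.observe();im=imaging.get_image('wrist');im['state']=s;return im
def project(im,P):
    K=np.array([[im['fx'],0,im['cx']],[0,im['fy'],im['cy']],[0,0,1]])
    if 'mount' in im:
        s=im['state'];T=np.eye(4);T[:3,:3]=R.from_rotvec(s['ee_rot']).as_matrix();T[:3,3]=s['position']
        T=np.linalg.inv(T@np.array(im['mount']));rv=cv2.Rodrigues(T[:3,:3])[0];tv=T[:3,3]
    else: rv,tv=np.array(im['rvec']),np.array(im['tvec'])
    return cv2.projectPoints(np.array(P,float).reshape(-1,3),rv,tv,K,np.array(im['dist_coeffs']))[0].reshape(-1,2)
E
python3 - <<'E'
from h import *
im=imaging.get_image('top')
pts={'eye':(472,298,.06),'lugR':(521,272,.06),'lugL':(493,349,.06),'trayfA':(462,212,.105),'trayfB':(412,340,.105),
'barA':(390,372,.165),'barB':(452,420,.165),'barc':(421,395,.165),'dk1':(595,195,.05),'dk2':(505,463,.05),'dk3':(70,315,.0),
'bd1':(298,88,.165),'bd2':(215,330,.165),'can':(460,172,.155),'foot1':(384,362,.05),'foot2':(459,378,.05),'foot3':(445,437,.05),'foot4':(373,420,.05)}
v=list(pts.values())
P=ray(im,[(a/2.85+160,b/2.85+100) for a,b,_ in v],[c for *_,c in v])
for k,p in zip(pts,P):print(k,p.round(3))
for t in ['tray_eye','pin_grip']:
  for d in outline_of('top',t)[:4]:
    m=d['mask'];ys,xs=np.nonzero(m);print(t,d['p'],xs.mean(),ys.mean())
E
```

```text
eye [ 0.563 -0.108  0.06 ]
lugR [ 0.593 -0.162  0.06 ]
lugL [ 0.507 -0.132  0.06 ]
trayfA [ 0.651 -0.092  0.105]
trayfB [ 0.511 -0.041  0.105]
barA [ 0.473 -0.016  0.165]
barB [ 0.425 -0.081  0.165]
barc [ 0.45  -0.049  0.165]
dk1 [ 0.683 -0.245  0.05 ]
dk2 [ 0.382 -0.148  0.05 ]
dk3 [0.539 0.346 0.   ]
bd1 [0.769 0.086 0.165]
bd2 [0.513 0.165 0.165]
can [ 0.686 -0.086  0.155]
foot1 [ 0.49  -0.013  0.05 ]
foot2 [ 0.474 -0.096  0.05 ]
foot3 [ 0.409 -0.082  0.05 ]
foot4 [ 0.426 -0.002  0.05 ]
tray_eye 0.92 294.59887798036465 191.62552594670407
pin_grip 0.8 306.27777777777777 239.05820105820106
pin_grip 0.68 388.3387978142076 281.88524590163934
pin_grip 0.6 390.8595238095238 241.73333333333332
```

>>> {"api": "move_arm", "payload": {"series": [[0, 0, 4.5, 0, 0, 0], [0, 0, 4.5, 0, 0, 0], [1.6, -3.3, 0, 0, 0, -4], [1.6, -3.3, 0, 0, 0, -4], [1.6, -3.3, 0, 0, 0, -4], [1.6, -3.3, 0, 0, 0, -4], [1.6, -3.3, 0, 0, 0, -4], [1.6, -3.3, 0, 0, 0, -4]], "grip": 1.0}}

```text
clock: 1.85
position: [0.2966, 0.3927, 0.3359]
ee_rot: [-1.147, -2.925, -0.001]
force: [0.6, -0.7, 0.9]
width: 0.998
```

>>> {"api": "move_arm", "payload": {"series": [[1.6, -3.3, 0, 0, 0, -4], [1.6, -3.3, 0, 0, 0, -4], [1.6, -3.3, 0, 0, 0, -4], [1.6, -3.3, 0, 0, 0, -4], [1.6, -3.3, 0, 0, 0, -4], [1.6, -3.3, 0, 0, 0, -4], [1.6, -3.3, 0, 0, 0, -4], [1.6, -3.3, 0, 0, 0, -4]]}}

```text
clock: 2.65
position: [0.4245, 0.1287, 0.336]
ee_rot: [1.909, 2.495, 0.001]
force: [0.2, 0.2, 0.3]
width: 1.001
```

>>> {"api": "move_arm", "payload": {"series": [[1.6, -3.3, 0, 0, 0, -4], [1.6, -3.3, 0, 0, 0, -4], [1.6, -3.3, 0, 0, 0, -4], [1.6, -3.3, 0, 0, 0, -4], [1.6, -3.3, 0, 0, 0, -4], [1.6, -3.3, 0, 0, 0, -4], [1.6, -3.3, 0, 0, 0, -4], [1.6, 0, 0, 0, 0, -4]]}}

```text
clock: 3.45
position: [0.5519, -0.1066, 0.3364]
ee_rot: [2.527, 1.862, -0.001]
force: [0.4, 0.9, 0.2]
width: 1.003
```

Run:
```python
from h import *
im=wrist();s=im['state'];print(s['position'],s['ee_rot'],s['joints'],s['force'],R.from_rotvec(s['ee_rot']).as_matrix().round(3));print(np.round(im['mount'],3),im['fx'])
cv2.imwrite('pics/w1.png',im['color'][:,:,::-1])
import pickle;pickle.dump(im,open('w1.pkl','wb'))
```

```text
[ 0.55186599 -0.10664343  0.33638375] [ 2.52718696e+00  1.86195424e+00 -8.44866595e-04] [-0.45600929  0.30556704  0.74363713  1.63197757 -0.21173213  1.28593293
  0.02320328] [0.38914461 0.91620937 0.21287132] [[ 0.296  0.955  0.001]
 [ 0.955 -0.296 -0.002]
 [-0.002  0.002 -1.   ]]
[[ 0.    -0.955 -0.295  0.08 ]
 [ 1.     0.    -0.001 -0.   ]
 [ 0.001 -0.295  0.955 -0.14 ]
 [ 0.     0.     0.     1.   ]] 299.3675875594957
```

View pics/w1.png

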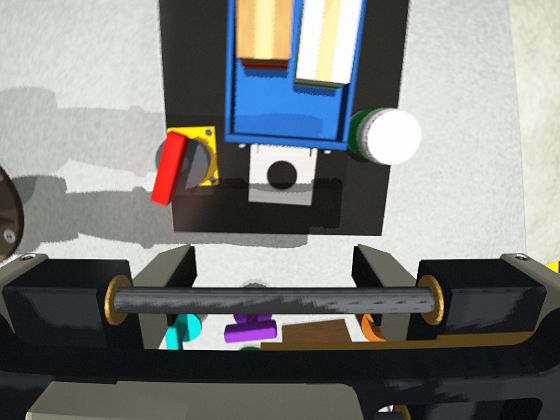

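Run:
```python
from h import *
import pickle
im=pickle.load(open('w1.pkl','rb'))
pts={'eye':(282,175,.06),'lugL':(248,204,.06),'lugR':(313,206,.06),'trayA':(226,146,.105),'trayB':(348,151,.105),'bar1':(174,133,.165),'bar2':(161,204,.165),'can':(395,136,.155),'dkL':(174,232,.05),'dkR':(382,235,.05),'dkL2':(160,0,.05),'dkR2':(410,0,.05)}
v=list(pts.values());P=ray(im,[p[:2] for p in v],[p[2] for p in v])
O=np.array([.605,.010]);a=np.radians(72.6);ex=np.array([np.cos(a),np.sin(a)]);ey=np.array([-ex[1],ex[0]])
for k,p in zip(pts,P):print(k,p.round(3),'rack',((p[:2]-O)@ex).round(3),((p[:2]-O)@ey).round(3))
c=im['color'].copy()[90:250,140:430,::-1];cv2.imwrite('pics/w1c.png',cv2.resize(c,None,fx=2.7,fy=2.7,interpolation=cv2.INTER_CUBIC))
```

```text
eye [ 0.563 -0.108  0.06 ] rack -0.125 0.005
lugL [ 0.504 -0.134  0.06 ] rack -0.168 0.053
lugR [ 0.593 -0.165  0.06 ] rack -0.17 -0.041
trayA [ 0.509 -0.045  0.105] rack -0.081 0.075
trayB [ 0.651 -0.095  0.105] rack -0.086 -0.075
bar1 [ 0.474 -0.014  0.165] rack -0.062 0.118
bar2 [ 0.431 -0.079  0.165] rack -0.137 0.139
can [ 0.692 -0.085  0.155] rack -0.065 -0.111
dkL [ 0.379 -0.145  0.05 ] rack -0.216 0.169
dkR [ 0.683 -0.245  0.05 ] rack -0.22 -0.151
dkL2 [0.481 0.151 0.05 ] rack 0.098 0.161
dkR2 [0.783 0.058 0.05 ] rack 0.1 -0.156
```

View pics/w1c.png

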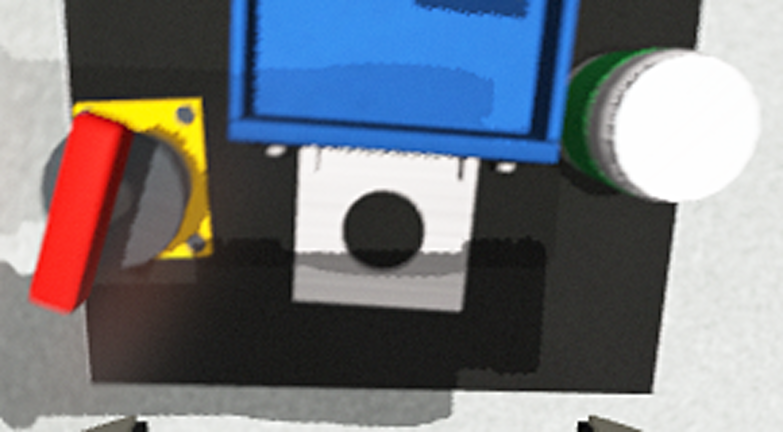

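>>> {"api": "move_arm", "payload": {"series": [[1.35, 0.65, -4, 0, 0, -1.1], [0, 0, -4, 0, 0, 0], [0, 0, -4, 0, 0, 0], [0, 0, -4, 0, 0, 0], [0, 0, -3, 0, 0, 0], [0, 0, -2, 0, 0, 0], [0, 0, -1.2, 0, 0, 0], [0, 0, 0, 0, 0, 0]], "grip": 0.6}}

```text
clock: 4.3
position: [0.5647, -0.0937, 0.1126]
ee_rot: [-2.536, -1.852, 0.003]
force: [-1.1, 0.0, 0.3]
width: 0.602
```

Run:
```python
from h import *
im=wrist();s=im['state'];print(s['position'],s['ee_rot'],s['force'],s['width'])
cv2.imwrite('pics/w2.png',im['color'][:,:,::-1])
```

```text
[ 0.56474081 -0.09373511  0.11261114] [-2.53570713 -1.85189046  0.00264982] [-1.14217828e+00  8.04530581e-04  2.59269367e-01] 0.6017548866157952
```

View pics/w2.png

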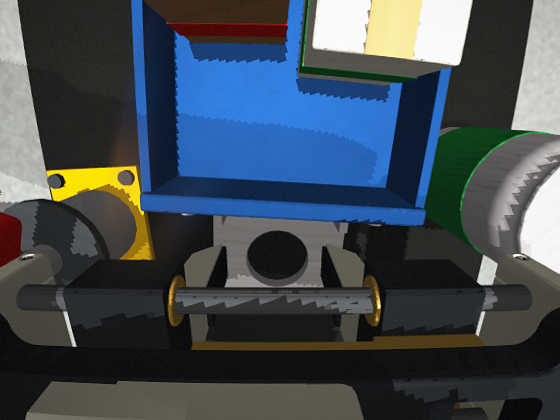

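>>> {"api": "move_arm", "payload": {"series": [[0.3, 0.6, 0.1, 0, 0, 0], [0.3, 0.6, 0, 0, 0, 0], [0.22, 0.66, 0, 0, 0, 0], [0.22, 0.66, 0, 0, 0, 0], [0.22, 0.66, 0, 0, 0, 0], [0.22, 0.66, 0, 0, 0, 0], [0.22, 0.66, 0, 0, 0, 0], [0.22, 0.66, 0, 0, 0, 0]]}}

```text
clock: 5.15
position: [0.5853, -0.0447, 0.1159]
ee_rot: [2.537, 1.848, -0.0]
force: [-1.9, -8.5, 4.9]
width: 0.602
```

>>> {"api": "move_arm", "payload": {"series": [[0.22, 0.66, 0, 0, 0, 0], [0.22, 0.66, 0, 0, 0, 0], [0.22, 0.66, 0, 0, 0, 0], [0.22, 0.66, 0, 0, 0, 0], [0.22, 0.66, 0, 0, 0, 0], [0.22, 0.66, 0, 0, 0, 0]]}}

```text
clock: 5.75
position: [0.5983, -0.0052, 0.1158]
ee_rot: [2.537, 1.848, -0.001]
force: [-3.0, -7.8, 6.1]
width: 0.602
```

>>> {"api": "move_arm", "payload": {"series": [[0.22, 0.66, -0.1, 0, 0, 0], [0.22, 0.66, -0.1, 0, 0, 0], [0.22, 0.66, 0, 0, 0, 0], [0.22, 0.66, 0, 0, 0, 0], [0.16, 0.48, 0, 0, 0, 0], [0.13, 0.38, 0, 0, 0, 0]]}}

```text
clock: 6.35
position: [0.61, 0.0297, 0.1139]
ee_rot: [2.537, 1.848, -0.001]
force: [-3.4, -9.3, 6.9]
width: 0.602
```

Run:
```python
from h import *
im=wrist();s=im['state'];print(s['position'],s['force'])
O=np.array([.603,.0106]);ex=np.array([.314,.949]);ey=np.array([-.949,.314]);d=s['position'][:2]-O;print(d@ex,d@ey)
cv2.imwrite('pics/w3.png',im['color'][:,:,::-1])
```

```text
[0.61003447 0.02973237 0.11390352] [-3.36383304 -9.30057515  6.9211657 ]
0.02036544384995829 -0.0006681487943074072
```

View pics/w3.png

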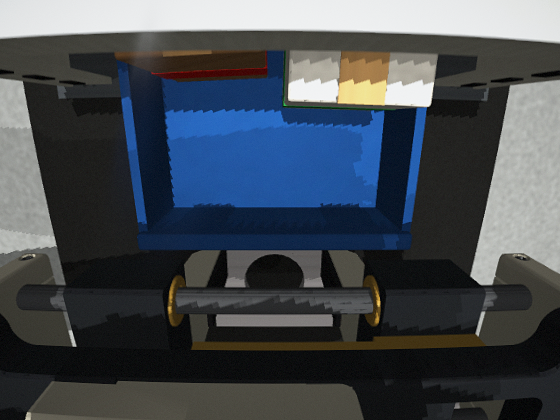

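>>> {"api": "move_arm", "payload": {"series": [[0.13, 0.38, 0, 0, 0, 0], [0.1, 0.28, 0, 0, 0, 0], [0.1, 0.28, 0, 0, 0, 0], [0, 0, 0, 0, 0, 0]]}}

```text
clock: 6.8
position: [0.6134, 0.0395, 0.1139]
ee_rot: [2.537, 1.849, -0.001]
force: [-2.4, -6.8, 6.5]
width: 0.6
```

>>> {"api": "move_arm", "payload": {"series": [[0.06, 0.19, 0, 0, 0, 0], [0.06, 0.19, 0, 0, 0, 0], [0, 0, 0, 0, 0, 0]]}}

```text
clock: 7.1
position: [0.6139, 0.0411, 0.1138]
ee_rot: [2.537, 1.846, -0.004]
force: [-4.1, -12.9, 7.1]
width: 0.602
```

>>> {"api": "move_arm", "payload": {"series": [[0.06, 0.19, 0, 0, 0, 0], [0.06, 0.19, 0, 0, 0, 0], [0, 0, 0, 0, 0, 0]]}}

```text
clock: 7.4
position: [0.6139, 0.0412, 0.1138]
ee_rot: [2.538, 1.842, -0.01]
force: [-9.5, -21.4, 11.8]
width: 0.596
```

>>> {"api": "move_arm", "payload": {"series": [[0.1, 0.28, 0, 0, 0, 0], [0.1, 0.28, 0, 0, 0, 0], [0, 0, 0, 0, 0, 0]]}}

```text
clock: 7.7
position: [0.614, 0.0415, 0.1138]
ee_rot: [2.539, 1.836, -0.02]
force: [-16.2, -34.6, 16.5]
width: 0.601
```

>>> {"api": "move_arm", "payload": {"series": [[-0.4, -1.2, 0, 0, 0, 0], [-0.6, -1.8, 0, 0, 0, 0], [-0.6, -1.8, 2, 0, 0, 0], [-0.6, -1.8, 4, 0, 0, 0], [-0.6, -1.8, 4, 0, 0, 0], [-0.3, -0.9, 4, 0, 0, 0], [0, 0, 4, 0, 0, 0], [0, 0, 0, 0, 0, 0]]}}

```text
clock: 8.5
position: [0.5888, -0.0395, 0.2986]
ee_rot: [2.534, 1.849, 0.013]
force: [0.5, -0.1, 0.0]
width: 0.6
```

Run:
```python
from h import *
import pickle
im=wrist();s=im['state'];print(s['position'],s['ee_rot'],s['force'])
pickle.dump(im,open('w4.pkl','wb'))
cv2.imwrite('pics/w4.png',im['color'][:,:,::-1])
```

```text
[ 0.58878338 -0.03947735  0.29856561] [2.53422147 1.84880577 0.01335697] [ 0.52625257 -0.13934689  0.0345147 ]
```

View pics/w4.png

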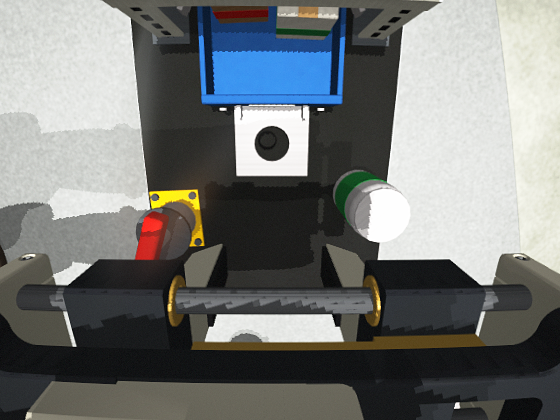

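Run:
```python
from h import *
import pickle
im=pickle.load(open('w4.pkl','rb'))
c=im['color'][115:170,240:305,::-1].astype(float);c=np.clip(c*2.5,0,255).astype(np.uint8)
cv2.imwrite('pics/w4c.png',cv2.resize(c,None,fx=10,fy=10,interpolation=cv2.INTER_CUBIC))
```

```text
(no output)
```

View pics/w4c.png

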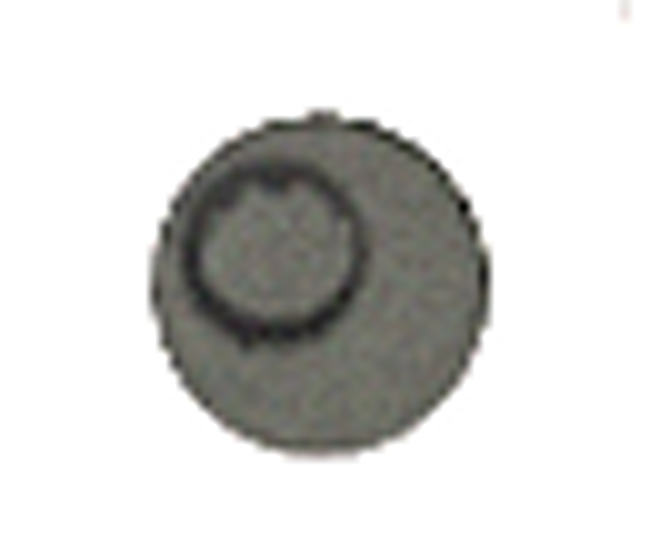

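Run:
```python
from h import *
import pickle
im=pickle.load(open('w4.pkl','rb'))
pts={'eye':(272.2-.5,143.5-.5,.06),'sock':(267.5-.5,140.-.5,.05),'lugL':(236,177,.06),'lugR':(307,176,.06),'trA':(202,103,.105),'trB':(342,102,.105),'can':(383,214,.155),'bar1':(150,213,.165),'foot1':(150,191,.055),'foot2':(198,191,.055),'foot3':(203,245,.055)}
v=list(pts.values());P=ray(im,[p[:2] for p in v],[p[2] for p in v])
O=np.array([.603,.0106]);ex=np.array([.314,.949]);ey=np.array([-.949,.314])
for k,p in zip(pts,P):print(k,p.round(4),'rack',((p[:2]-O)@ex).round(4),((p[:2]-O)@ey).round(4))
```

```text
eye [0.603  0.0093 0.06  ] rack -0.0012 -0.0004
sock [0.5984 0.0146 0.05  ] rack 0.0023 0.0056
lugL [ 0.5463 -0.0174  0.06  ] rack -0.0443 0.045
lugR [ 0.6333 -0.044   0.06  ] rack -0.0423 -0.0459
trA [0.5466 0.0751 0.105 ] rack 0.0435 0.0738
trB [0.6883 0.0308 0.105 ] rack 0.0459 -0.0746
can [ 0.6903 -0.0842  0.155 ] rack -0.0626 -0.1126
bar1 [ 0.4733 -0.0097  0.165 ] rack -0.0599 0.1167
foot1 [ 4.306e-01 -4.000e-04  5.500e-02] rack -0.0645 0.1601
foot2 [ 0.4915 -0.0202  0.055 ] rack -0.0642 0.0962
foot3 [ 0.4691 -0.094   0.055 ] rack -0.1413 0.0942
```

>>> {"api": "move_arm", "payload": {"series": [[-3.5, -0.2, 0, 0, 0, -4.2], [-3.5, -0.2, 0, 0, 0, -4.2], [-3.5, -0.2, -1, 0, 0, -4.3], [-3.3, -0.2, -2.9, 0, 0, -4.3], [0, 0, 0, 0, 0, 0], [0, 0, 0, 0, 0, 0]], "grip": 1.0}}

```text
clock: 9.15
position: [0.4469, -0.0457, 0.2527]
ee_rot: [-2.781, -1.458, 0.002]
force: [0.3, 0.3, 0.8]
width: 0.996
```

Run:
```python
from h import *
import pickle
im=wrist();s=im['state'];print(s['position'],s['ee_rot'],s['force'],s['width'])
pickle.dump(im,open('w5.pkl','wb'))
cv2.imwrite('pics/w5.png',im['color'][:,:,::-1])
c=im['color'].astype(int);m=((c[...,0]>110)&(c[...,1]<60)&(c[...,2]<60)).astype(np.uint8)
n,l,st,ce=cv2.connectedComponentsWithStats(m);i=1+st[1:,4].argmax();print(st[i],ce[i])
ct=cv2.findContours((l==i).astype(np.uint8),0,2)[0][0];b=cv2.boxPoints(cv2.minAreaRect(ct));print(b)
print(ray(im,b,.165).round(4)); print(ray(im,[ce[i]],.165))
```

```text
[ 0.44694426 -0.045735    0.2526919 ] [-2.78071934e+00 -1.45792266e+00  2.20167172e-03] [0.32373607 0.33307669 0.80251693] 0.9955851300384837
[ 267  168   28   97 2219] [279.95989184 216.13609734]
[[264.97256 263.5486 ]
 [269.7706  167.58853]
 [294.808   168.84042]
 [290.00998 264.8005 ]]
[[ 0.4185 -0.0723  0.165 ]
 [ 0.4683 -0.0079  0.165 ]
 [ 0.4835 -0.0196  0.165 ]
 [ 0.4352 -0.0852  0.165 ]]
[[ 0.45267445 -0.04458965  0.165     ]]
```

View pics/w5.png

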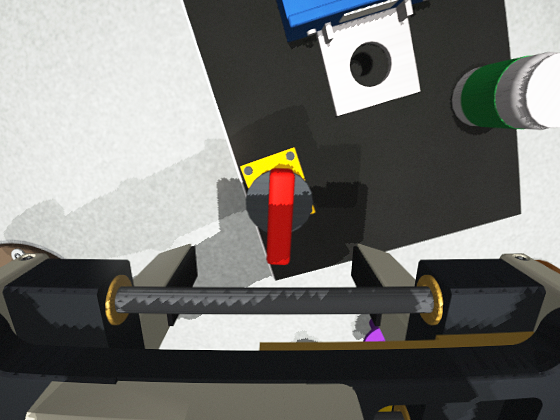

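>>> {"api": "move_arm", "payload": {"series": [[0.45, -0.05, -2, 0, 0, -2.3], [0, 0, -3, 0, 0, 0], [0, 0, -3, 0, 0, 0], [0, 0, -1.9, 0, 0, 0], [0, 0, 0, 0, 0, 0]]}}

```text
clock: 9.7
position: [0.4531, -0.047, 0.1531]
ee_rot: [2.811, 1.401, -0.005]
force: [0.5, 1.1, 0.9]
width: 0.999
```

>>> {"api": "move_arm", "payload": {"series": [[0, 0, 0, 0, 0, 0], [0, 0, 0, 0, 0, 0], [0, 0, 0, 0, 0, 0], [0, 0, 0, 0, 0, 0], [0, 0, 0, 0, 0, 0], [0, 0, 0, 0, 0, 0]], "grip": 0.0, "force": 30}}

```text
clock: 10.3
position: [0.453, -0.047, 0.155]
ee_rot: [2.812, 1.4, 0.001]
force: [-0.9, 0.1, -0.0]
width: 0.53
```

>>> {"api": "move_arm", "payload": {"series": [[0, 0, -0.2, 0, 0, 0], [0, 0, 0, 0, 0, 0], [0, 0, 0, 0, 0, 0], [0, 0, 0, 0, 0, 0], [0, 0, 0, 0, 0, 0], [0, 0, 0, 0, 0, 0], [0, 0, 0, 0, 0, 0]]}}

```text
clock: 11.0
position: [0.4527, -0.0471, 0.1526]
ee_rot: [-2.812, -1.4, 0.001]
force: [-0.0, -0.1, -3.0]
width: 0.219
```

>>> {"api": "move_arm", "payload": {"series": [[0, 0, 0.5, 0, 0, 0], [0, 0, 1, 0, 0, 0], [0, 0, 1.5, 0, 0, 0], [0, 0, 2, 0, 0, 0], [0, 0, 2, 0, 0, 0], [0, 0, 1.5, 0, 0, 0], [0, 0, 0, 0, 0, 0], [0, 0, 0, 0, 0, 0]]}}

```text
clock: 11.8
position: [0.4529, -0.0469, 0.2379]
ee_rot: [-2.812, -1.4, -0.002]
force: [-0.1, 0.6, -2.8]
width: 0.217
```

>>> {"api": "move_arm", "payload": {"series": [[2.9, 1.2, 0, 0, 0, 3.6], [2.9, 1.2, 0, 0, 0, 3.6], [2.9, 1.25, 0, 0, 0, 3.6], [2.9, 1.25, 0, 0, 0, 3.6], [2.95, 1.25, 0, 0, 0, 3.6], [0, 0, -3, 0, 0, 0], [0, 0, -3, 0, 0, 0], [0, 0, 0, 0, 0, 0]]}}

```text
clock: 12.6
position: [0.5952, 0.0147, 0.1729]
ee_rot: [-2.555, -1.82, 0.012]
force: [-0.8, 0.1, -1.5]
width: 0.216
```

Run:
```python
from h import *
im=wrist();s=im['state'];print(s['position'],s['ee_rot'],s['force'],s['width'])
t=imaging.get_image('side');c=t['color'][150:270,210:360,::-1]
w=im['color'][100:340,150:420,::-1]
a=cv2.resize(c,(562,450),interpolation=cv2.INTER_CUBIC);b=cv2.resize(w,(238,212))
o=np.zeros((450,800,3),np.uint8);o[:,:562]=a;o[:212,562:]=b
cv2.imwrite('pics/s6.png',o)
```

```text
[0.59524189 0.01467406 0.17291829] [-2.55548474 -1.82036368  0.0123895 ] [-0.79379587  0.07763521 -1.50676194] 0.21567840214165443
```

View pics/s6.png

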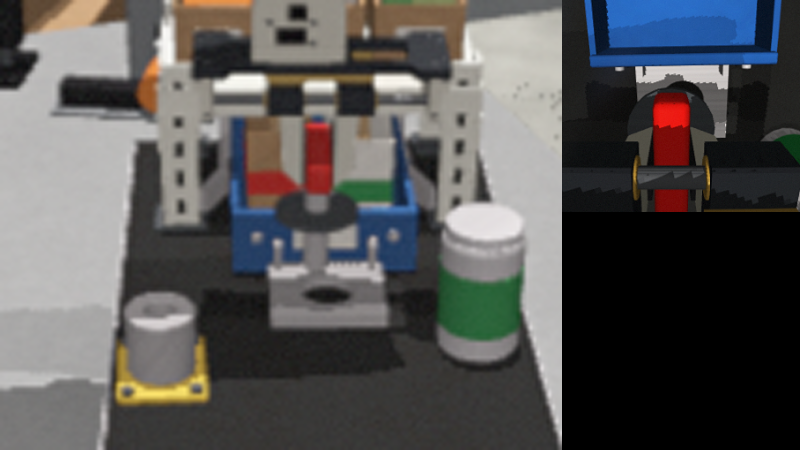

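>>> {"api": "move_arm", "payload": {"series": [[0.3, 0, -1, 0, 0, 0], [0, 0, -1, 0, 0, 0], [0, 0, 0, 0, 0, 0], [0, 0, 0, 0, 0, 0]]}}

```text
clock: 13.1
position: [0.6013, 0.0144, 0.1578]
ee_rot: [-2.559, -1.823, 0.0]
force: [0.3, 0.1, -1.2]
width: 0.214
```

>>> {"api": "move_arm", "payload": {"series": [[0, 0, -0.4, 0, 0, 0], [0, 0, -0.4, 0, 0, 0], [0, 0, -0.3, 0, 0, 0], [0, 0, 0, 0, 0, 0]]}}

```text
clock: 13.5
position: [0.601, 0.0145, 0.1462]
ee_rot: [-2.558, -1.822, 0.001]
force: [-0.7, 0.2, -2.0]
width: 0.215
```

>>> {"api": "move_arm", "payload": {"series": [[-0.25, 0, 0, 0, 0, 0], [0, 0, -0.3, 0, 0, 0], [0, 0, -0.2, 0, 0, 0], [0, 0, 0, 0, 0, 0]]}}

```text
clock: 13.9
position: [0.5988, 0.0145, 0.1415]
ee_rot: [-2.559, -1.823, 0.0]
force: [-0.6, -0.4, -2.6]
width: 0.215
```

>>> {"api": "move_arm", "payload": {"series": [[0, 0, -0.4, 0, 0, 0], [0, 0, -0.4, 0, 0, 0], [0, 0, 0, 0, 0, 0]]}}

```text
clock: 14.2
position: [0.5987, 0.0145, 0.1331]
ee_rot: [-2.559, -1.823, 0.001]
force: [0.7, 0.8, -2.5]
width: 0.218
```

>>> {"api": "move_arm", "payload": {"series": [[0, 0, -0.5, 0, 0, 0], [0, 0, -0.5, 0, 0, 0], [0, 0, -0.5, 0, 0, 0], [0, 0, 0, 0, 0, 0]]}}

```text
clock: 14.6
position: [0.5987, 0.0146, 0.1179]
ee_rot: [-2.558, -1.823, 0.001]
force: [1.0, 0.9, -2.3]
width: 0.219
```

>>> {"api": "move_arm", "payload": {"series": [[0, 0, -0.4, 0, 0, 0], [0, 0, -0.3, 0, 0, 0], [0, 0, -0.2, 0, 0, 0], [0, 0, 0, 0, 0, 0], [0, 0, 0, 0, 0, 0]]}}

```text
clock: 15.1
position: [0.5988, 0.0145, 0.1097]
ee_rot: [-2.559, -1.823, 0.0]
force: [-0.0, 0.3, -2.8]
width: 0.214
```

>>> {"api": "move_arm", "payload": {"series": [[0, 0, -0.15, 0, 0, 0], [0, 0, -0.15, 0, 0, 0], [0, 0, 0, 0, 0, 0], [0, 0, 0, 0, 0, 0]]}}

```text
clock: 15.5
position: [0.5988, 0.0144, 0.1075]
ee_rot: [-2.559, -1.822, -0.001]
force: [-3.1, 1.7, 7.2]
width: 0.216
```

>>> {"api": "move_arm", "payload": {"series": [[0, 0, 0, 0, 0, 0], [0, 0, 0, 0, 0, 0], [0, 0, 0, 0, 0, 0], [0, 0, 0, 0, 0, 0], [0, 0, 0, 0, 0, 0], [0, 0, 0, 0, 0, 0]], "grip": 0.6}}

```text
clock: 16.1
position: [0.5989, 0.0144, 0.1067]
ee_rot: [2.559, 1.823, -0.0]
force: [0.3, -0.0, -0.2]
width: 0.595
```

>>> {"api": "move_arm", "payload": {"series": [[0, 0, 0.5, 0, 0, 0], [0, 0, 1, 0, 0, 0], [0, 0, 2, 0, 0, 0], [0, 0, 3, 0, 0, 0], [0, 0, 4, 0, 0, 0], [-1, -3, 3, 0, 0, 0], [-1, -3, 2, 0, 0, 0], [0, 0, 0, 0, 0, 0]]}}

```text
clock: 16.9
position: [0.5789, -0.0516, 0.2663]
ee_rot: [2.561, 1.811, 0.007]
force: [1.2, -1.0, -0.9]
width: 0.602
```

Run:
```python
from h import *
im=wrist();s=im['state'];print(s['position'],s['force'],s['width'],s['clock'])
t=imaging.get_image('side');c=t['color'][150:270,210:360,::-1]
a=cv2.resize(c,(400,320),interpolation=cv2.INTER_CUBIC)
o=np.hstack([a,cv2.resize(im['color'][:320,80:480,::-1],(400,320))])
cv2.imwrite('pics/f7.png',o)
k=im['color'].astype(int);m=((k[...,0]>110)&(k[...,1]<60)&(k[...,2]<60)).astype(np.uint8)
m[:60]=0
n,l,st,ce=cv2.connectedComponentsWithStats(m);i=1+st[1:,4].argmax();ct=cv2.findContours((l==i).astype(np.uint8),0,2)[0][0]
b=cv2.boxPoints(cv2.minAreaRect(ct));p=ray(im,b,.120);print(b.round(),p.round(4),p.mean(0))
```

```text
[ 0.57892712 -0.05162771  0.26634948] [ 1.17466079 -1.04789748 -0.87086552] 0.6017345064813547 16.9
[[259.  88.]
 [279.  88.]
 [279. 174.]
 [259. 174.]] [[ 0.6019  0.0526  0.12  ]
 [ 0.6188  0.0466  0.12  ]
 [ 0.5931 -0.0271  0.12  ]
 [ 0.5749 -0.0207  0.12  ]] [0.59718426 0.01285272 0.12      ]
```

View pics/f7.png

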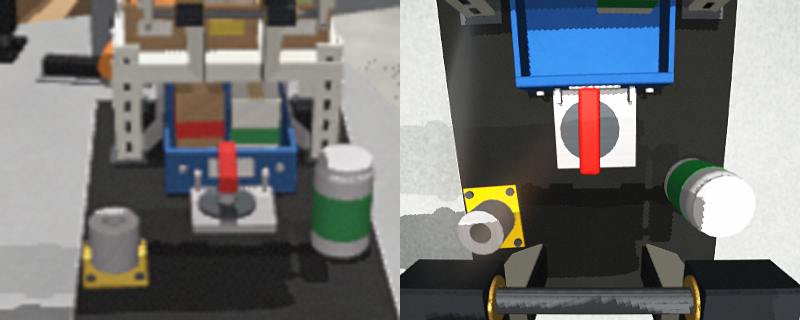

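The pin stands upright with its collar flat on the lug, both cartons are upright, and the gripper is clear, so I'm handing the job in.

```bash
python3 -c "
from cell import workorder;print(workorder.sign_off())"
```

```text
the job is handed in; nothing more can be done
None
```

The tray is home in the rack, the red pin is down in the deck socket through the eye, and the job was handed in at about 17 s of the 72 s.

- **Tray:** I pushed it on the upper front wall with two half-open fingers until it met the back stop (force rose to about 38 N with no further movement). The wrist camera then put the eye about 1 mm from the rack's origin along x and under 1 mm across. The camera calibration is only good to about 2 mm. I saw no sign of anything reaching the shelf board.
- **Pin:** I chose the red one in the holder over the purple and turquoise look-alikes. The socket turned out to be visible through the eye, about 6 mm off the origin, so the tip dropped in there at the first try and no feeling about was needed. The collar took load with the grip at 107.5 mm, where 108 mm was expected, and then I let go.
- **Last checks:** The side and wrist pictures show the pin upright with its collar flat on the lug, both cartons upright, the can where it stood, and the gripper clear. The pin measures about 5 to 7 mm from the eye's centre (13 mm allowed).

No check failed, but my first estimates of the rack's yaw differed by about 1°. The hand-in reports no verdict.

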